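# Find the hidden index hole and pin the loft fixture

### The arm

A 6-joint arm with a two-finger parallel gripper is mounted at the origin on a cart in front of the work surface, level with it; the furniture and walls round the work are solid. World frame = base frame: x ahead of the robot, y to its left, z up, the work surface at z = 0. Lengths are in mm, angles in rad, forces in N, time in s.
With the tool pointing down it reaches from about 325 to 850 mm from the base axis. Payload 4.4 kg.
Tool frame: the origin (TCP) lies between the finger pads; the fingertips stand 17 mm ahead of it and the grasp point (between the pads) lies 2 mm behind it; z points along the fingers, y is the line along which they close (so a half turn about z gives the same grasp; the last joint's range is limited). The gripper opens to 94 mm and grips with 3 to 60 N. Pads are 16 mm wide; open, the fingers measure 119 mm over their backs; the gripper's body (75 mm by 177 mm) begins 78 mm behind the grasp point.
Start: joints at [-1.284, 0.207, 1.542, -0, 1.393, -0.15], TCP at [243.758, -520.777, 186.747] pointing down, gripper open.
Joint ranges: [-2.73, 2.73], [-0.86, 2.22], [0.23, 2.46], [-1.11, 4.25], [0.08, 2.63], [-2.82, 2.82]. Speed limits (rad/s): [2.79, 2.79, 3.14, 3.14, 3.14, 3.14].

### API

Orientations are given as a unit quaternion [w, x, y, z].
In Python, from bench import sensors, optics, robot gives the robot as it stands.
- The arm moves only by the shell command python3 -m handwheel 'ROWS'. ROWS is a JSON object whose one key "motion" holds a list of rows, each a list of 7 numbers: the shift along the world's x, y, z in cm, then the turn, a rotation vector about the world's x, y, z in degrees, then the finger opening in cm, from 0 to 9.4. A call has 1 to 10 rows; each row is the pose to reach, as a shift and turn from the pose commanded when the call began; what a row does not reach only later rows make up. A row lasts 1/8 s, in which the tool goes at most 62.5 mm and 10.7 degrees, less where a joint would pass 70% of its speed; a pose out of reach is approached as far as the arm can. A call with a gripper value outside its range is refused whole. The fingers move at their own pace and stop on an object; the grip force is fixed at half the most. Time passes only in rows, so rows that repeat a pose let the fingers close. It gives the time, the measured TCP pose, the force, the opening and the grip force at its end, in the units of the state.
- sensors.observe(): the state, without advancing time (a new reading comes with each control period).
- optics.camera(name): name is "scene" or "top" or "wrist"; returns a dict with "img" (384x512x3 uint8, red, green, blue), "z_map" (384x512 float32, mm along the optical axis (not along the pixel's ray), 0 where there is no reading), "intrinsics" (3x3 intrinsics, pixels), "world_from_camera" (4x4, takes a point from camera to world coordinates). Camera axes: x right, y up, looking along -z (the intrinsics and any distortion apply to the point x, -y, -z); pixel columns grow to the right and rows downward; lengths in mm; the calibration is good to about 2 mm. The wrist camera is an equidistant fisheye: a pixel r from the principal point sees the ray r / f radians off the axis. A picture is of the moment at which its call begins.
- robot.finish_job(): hands the job in; it is judged then, once.
Trained networks look in a picture, given as the dict that the camera call returned (one of the last four; its "shot" number tells which), for a name from the list of things; names that differ only in an ending like _2 or _b are one class to them, and where a whole thing is asked for, a point or a joint stands for the part that bears it (a point fixed in the world has none). Each returns a list of dicts, best first, with "score" (0 to 1); they miss things now and then, are a little off and sometimes report something else, mostly with a low value. They report only what shows in the picture. A call takes as long as a camera call. They do not tell look-alikes from the thing itself.
- optics.recognise(thing, picture): "centre" ([row, column] in pixels, amid what is visible of it).
- optics.cut_out(thing, picture): "pixels" (384x512 bool, what is visible of it) and "centre" ([row, column] in pixels, amid what is visible of it).
The state is a dict: "clock": time; "joints": joint angles; "qvel": joint speeds; "joint_efforts": joint torques, N m; "tcp_pos": TCP position; "tcp_rot": TCP orientation; "ft_force": force on the tool from outside, world axes, zero at the start; "ft_torque": the same for the moment, N m; "grip_width": finger opening in mm; "grasp_force": force on a finger pad.
Only numpy, scipy, OpenCV 4.12 (cv2) and the standard library are available. Lean on these libraries where they do the work, as an engineer would, in place of code of your own. Each camera call takes 0.05 s, during which the arm holds its last target. There are 200 camera calls.

### The job

Take the red-headed locking pin from its wooden parking block, put it through the brass bush of the fixture's sliding dust shutter, and, pressing gently on the hidden sprung bar inside, sweep pin and shutter along until you feel the pin catch in the bar's hole. Then push the pin fully home, with its collar down on the bush, and let go. Never force the pin or lever it over out of upright, and leave the tools and parts lying around where they are.

Things in the scene. Friction and masses are not known exactly. Their poses are not given: they have to be found in the camera images.
- fixture: Loft index fixture, fixed: blue and aluminium housing 80 mm wide (its x), 240 mm long (its y), 79 mm high, on a 110 x 256 mm foot; a ledge on its +x side carries a fixed club head (to 113 mm off the centre line). Origin: centre of its underside on the bench, z up. A 16 mm slot in its top, along its y, lies under the sliding shutter. Never meet it with the pin at over 30 N
- bar_middle (a point): point fixed to the fixture, on its centre line at y = 0, at the height of the hidden sprung bar's flat top face (56 mm above the bench). The bar yields only straight down: 2 N to start, 0.6 N more per mm, about 8 N at 10 mm, then a hard stop. Below it the pin has free room
- shutter (a joint): position of the steel dust shutter (178 x 60 mm plate with the bush) along the fixture's y, in m; 0 is the middle, range -0.040 to 0.040; it starts near the -y end (-0.039 to -0.034) and slides freely against about 1.2 N of friction. It is moved by the pin standing in its bush
- bush (a point): centre of the upper mouth of the brass bush (38 x 38 mm square flange) on the shutter, 88 mm above the bench, moves with the shutter; z up. Bore 11.5 mm, with a 3 mm chamfer at its mouth; the bore is 18 mm deep down through the shutter
- park_block: wooden parking block, 60 x 60 x 40 mm, fixed; origin at the centre of its underside; a 13 mm upright hole, 35 mm deep, in its middle holds the pin
- pin: locking pin, 0.08 to 0.17 kg, upright in the block, tip 5 mm above the bench: steel shank 10 mm, 52 mm long, tapered over its last 3 mm to 6 mm; above it a collar 26 mm (52 to 57 mm up), then a red round grip 20 mm (57 to 99 mm up). Origin at the tip, z up along the pin. Keep it within 0.08 rad of upright once in the bush. Home, collar on the bush, the tip is 36 mm above the bench
- pin_tip (a point): centre of the pin's lower end, same as the pin's origin
- iron_head: loose golf iron head, 55 x 110 x 13 mm; a bystander, origin under its middle
- hex_key: loose black hex key, 27 x 93 x 5 mm; a bystander, origin under its middle
- spring_clamp: loose orange spring clamp, 58 x 104 x 16 mm; a bystander, origin under its middle
- ferrule_box: loose blue parts box with clear lid, 73 x 197 x 38 mm; a bystander, origin under its middle
- travel_end (a point): point fixed to the fixture on its centre line at y = +40 mm, at the bar's face height: where the bush ends at full +y travel. The bar's only hole (round, 12.5 mm, through, 1 mm chamfer) lies on the centre line somewhere between the bush's start and here, 15 mm or more from the start; else the face is smooth. There the pressed bar springs up round the pin and the hole's edge stops it sideways
Things that resemble listed ones, but are neither listed nor needed, are in the scene too. Several things look just like the pin: the one meant starts farthest from the robot's base. Of the things shaped like the park_block, the wooden one is meant.

How it is judged (in metres and radians):
On the way, in this order (a step that is already met when the one before it is completed fails the run):
1. the pin is lifted clear of the parking block (z of pin_tip in the frame of park_block above 0.045 m), for 0.1 s.
2. the pin's tip is in the bush, at least 20 mm below its mouth (horizontal distance between pin_tip and bush below 0.006 m and z of pin_tip in the frame of bush below -0.02 m), for 0.1 s.
At the end, for the whole second after the job is handed in: The pin stands in the bush with its tip at least 49 mm below the bush's mouth (collar within 3 mm of the bush; possible only with the pin through the hole of the hidden bar), within 0.1 rad of upright, at rest and let go (z of pin_tip in the frame of bush below -0.049 m and horizontal distance between pin_tip and bush below 0.006 m and angle between pin's own z axis and vertical below 0.1 rad and linear speed of pin below 0.02 m/s and contact force between the fingers and pin below 0.1 N); the robot touches nothing.
It fails at once if the pin is pressed against the fixture with more than 30 N (contact force between pin and fixture above 30 N).
It fails at once if the pin, in the bush, is levered more than 0.08 rad out of upright (z of pin_tip in the frame of bush below -0.015 m and horizontal distance between pin_tip and bush below 0.012 m and angle between pin's own z axis and vertical above 0.08 rad).
It fails at once if the iron head, hex key, spring clamp or parts box is moved by more than 20 mm (distance of any of iron_head, hex_key, spring_clamp, ferrule_box from where it was at the start of the episode above 0.02 m).
It also fails if it takes over 51 s, if anything falls off the work surface, if the arm or the gripper's body presses on something with over 40 N, if the wrist force passes 120 N, or if a joint passes its speed limit or range.

## Working session

There is one attempt and no reset: what is moved stays moved. The work goes in short steps, Python scripts to look and compute and a shell command to move; the robot and the scene stay as the last step left them, time stands still between calls to the robot, and variables do not carry over. Pictures are saved under pics/ and viewed, at most 10 in all, crops included, and the job is handed in when it is done.

```bash
ls; mkdir -p pics
cat > h.py <<'E'
import numpy as np, cv2
from bench import sensors, optics, robot
def px2w(p,r,c,z=None):
    K=np.array(p['intrinsics']);T=np.array(p['world_from_camera'])
    d=np.array([(c-K[0,2])/K[0,0],-(r-K[1,2])/K[1,1],-1.0])
    D=T[:3,:3]@d;o=T[:3,3]
    if z is not None: return o+D*(z-o[2])/D[2]
    return o+D*p['z_map'][int(round(r)),int(round(c))]
def cloud(p):
    K=np.array(p['intrinsics']);T=np.array(p['world_from_camera'])
    r,c=np.mgrid[:384,:512];Z=p['z_map']
    d=np.stack([(c-K[0,2])/K[0,0]*Z,-(r-K[1,2])/K[1,1]*Z,-Z],-1)
    return d@T[:3,:3].T+T[:3,3]
def save(name,img,s=1):
    cv2.imwrite('pics/'+name,cv2.resize(img[...,::-1],None,fx=s,fy=s,interpolation=cv2.INTER_CUBIC))
E
python3 - <<'E'
from h import *
t=optics.camera('top');s=optics.camera('scene')
save('both.png',np.vstack([t['img'],s['img']])[:, :],0.78)
save('top.png',t['img'],1.5)
for n,p in (('top',t),('scene',s)):
    W=cloud(p)
    for th in ['pin','park_block','bush','fixture','iron_head','hex_key','spring_clamp','ferrule_box']:
        for d in optics.cut_out(th,p):
            if d['score']<.3: continue
            m=d['pixels']&(p['z_map']>0);w=W[m]
            if len(w)==0: continue
            print(n,th,round(d['score'],2),np.round(d['centre']),np.median(w,0).round(),'z',np.percentile(w[:,2],[5,95]).round(),m.sum())
print(sensors.observe())
E
```

```text
pics
top pin 0.42 [210. 156.] [494. 281.  99.] z [ 60. 106.] 88
top park_block 0.57 [216. 167.] [491. 275.  39.] z [ 1. 43.] 473
top park_block 0.57 [183. 194.] [579. 200.  39.] z [15. 43.] 521
top bush 0.87 [196. 318.] [ 543. -133.   74.] z [71. 88.] 1372
top bush 0.68 [125. 181.] [750. 248.  36.] z [11. 39.] 1661
top fixture 0.67 [196. 300.] [551. -97.  70.] z [ 9. 82.] 4587
top iron_head 0.59 [162. 359.] [ 658. -264.   12.] z [ 5. 15.] 407
top hex_key 0.53 [257. 270.] [373. -16.   5.] z [1. 9.] 39
top spring_clamp 0.78 [259. 223.] [375. 115.  14.] z [-3. 18.] 191
top ferrule_box 0.59 [122. 180.] [749. 248.  36.] z [12. 39.] 1654
scene pin 0.68 [259. 232.] [390. 260.  67.] z [11. 98.] 324
scene pin 0.49 [240. 194.] [488. 290.  78.] z [ 43. 103.] 247
scene park_block 0.86 [262. 196.] [473. 296.  30.] z [ 1. 40.] 952
scene park_block 0.79 [234. 206.] [557. 201.  34.] z [ 4. 40.] 614
scene bush 0.86 [180. 310.] [ 542. -118.   73.] z [71. 87.] 528
scene fixture 0.59 [197. 305.] [505. -66.  52.] z [ 6. 79.] 3655
scene hex_key 0.58 [239. 338.] [369. -38.   3.] z [-0.  5.] 72
scene hex_ke
[... 198 characters left out ...]
k': 0.9, 'joints': array([-1.28347550e+00,  2.06553251e-01,  1.54149981e+00, -1.41681158e-05,
        1.39349581e+00, -1.50486033e-01]), 'qvel': array([ 0.00052724,  0.00103976, -0.00174498, -0.00023243,  0.00030107,
       -0.00140759]), 'joint_efforts': array([ 4.65662633e-04, -3.70877373e+01, -2.81764430e+01,  6.99040736e-02,
        2.74521735e-02, -1.12935743e-05]), 'tcp_pos': array([ 243.76807791, -520.77839075,  186.77333794]), 'tcp_rot': array([ 2.23157160e-05,  9.76135895e-01,  2.17160571e-01, -5.46021339e-06]), 'ft_force': array([ 0.26121147, -1.60439981,  0.00842637]), 'ft_torque': array([ 0.01460889,  0.0115973 , -0.0014346 ]), 'grasp_force': 0.0, 'grip_width': 93.79303723217367}
```

View pics/top.png

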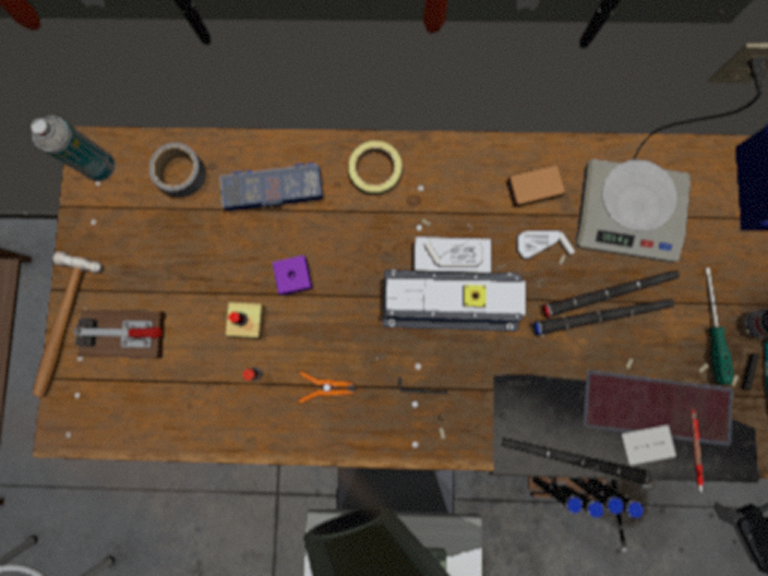

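View pics/both.png

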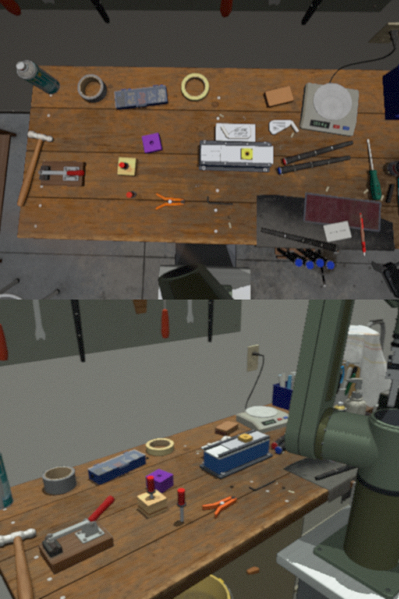

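The top view shows two pins: A, standing in the wooden block at about (row 212, col 158), and B, standing on the bench at about (250, 166). A is farther from the base (about 567 mm against 469 mm) and is in the wooden block, so A is meant. The purple block at (183, 194) is a look-alike. The brass bush is at about (197, 317), with the club head towards world +x. Next I'll confirm with a crop and refine the positions.

Run:
```python
from h import *
t=optics.camera('top');s=optics.camera('scene')
a=cv2.resize(t['img'][165:265,130:230],(400,400),interpolation=3);b=cv2.resize(s['img'][215:295,160:260],(400,320),interpolation=3)
b=cv2.copyMakeBorder(b,0,80,0,0,cv2.BORDER_CONSTANT);save('crop.png',np.hstack([a,b]))
W=cloud(t);hsv=cv2.cvtColor(t['img'],cv2.COLOR_RGB2HSV)
def comp(m,n,z):
    k,l,st,c=cv2.connectedComponentsWithStats(m.astype(np.uint8))
    for i in range(1,k):
        if st[i,4]>25:
            pts=np.argwhere(l==i); 
            P=np.array([px2w(t,r,cc,z)[:2] for r,cc in pts])
            (cx,cy),(w,h),an=cv2.minAreaRect(P.astype(np.float32))
            print(n,st[i],'rect',round(cx,1),round(cy,1),round(w,1),round(h,1),round(an,1),'mean',P.mean(0).round(1),'z',np.median(W[l==i][:,2]).round(1))
H,S,V=hsv[...,0],hsv[...,1],hsv[...,2]
roi=np.zeros(H.shape,bool);roi[165:270,130:360]=1
comp(roi&(H>20)&(H<35)&(S>150)&(V>100),'bush',88)
comp(roi&(H>15)&(H<35)&(S>40)&(S<150)&(V>150)&(W[...,2]>20),'block',40)
comp(roi&((H<6)|(H>174))&(S>170)&(V>110),'red',104)
comp(roi&(W[...,2]>66)&(W[...,2]<95),'fixtop',79)
print(hsv[205,150],hsv[196,316],hsv[222,165])
```

```text
bush [313 192   9  10  52] rect 542.1 -135.6 21.0 23.9 90.0 mean [ 542.5 -136.4] z 87.4
block [310 190  14  15 111] rect 546.5 -140.6 38.9 36.2 1.1 mean [ 546.7 -141.5] z 87.6
block [151 202  23  22 360] rect 494.6 286.1 58.3 60.8 1.2 mean [494.4 283.4] z 40.0
red [153 209   7   6  34] rect 492.1 284.4 13.1 16.0 1.2 mean [492.7 284.4] z 103.5
red [162 246   8   7  42] rect 396.3 253.9 15.2 18.2 1.4 mean [395.8 254. ] z 98.9
fixtop [ 257  181   93   33 2730] rect 542.5 -99.8 243.0 80.9 89.3 mean [ 542.4 -100.5] z 74.6
fixtop [158 208   6   8  26] rect 492.8 278.5 11.2 19.3 74.7 mean [492.8 279.3] z 79.0
[ 15 139 123] [ 17 123  62] [ 22 111 198]
```

View pics/crop.png

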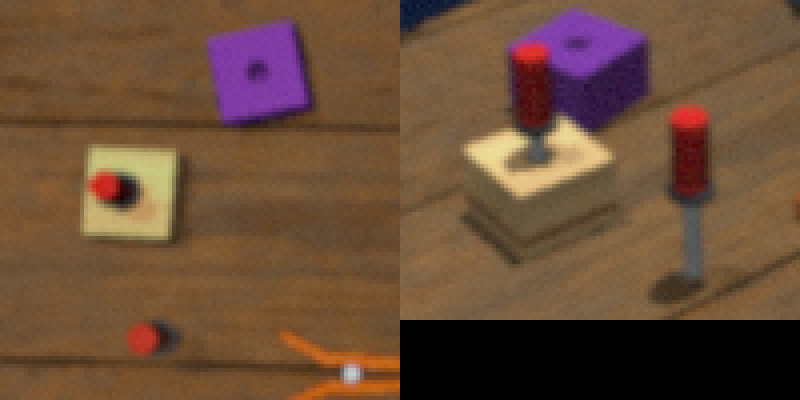

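The crop confirms it: the left panel shows the red-headed pin standing in the pale wooden block, and the other pin stands free on the bench nearer the robot. I'm now moving over the pin with the fingers closing along world y.

```bash
python3 -m handwheel '{"motion":[[1.5,5,0,0,0,-2.5,9.4],[3,10,0,0,0,-5,9.4],[4.5,15,0,0,0,-8,9.4],[6.5,20,0,0,0,-11,9.4],[8,25,0,0,0,-14,9.4],[9.5,30,0,0,0,-17,9.4],[11,35,0,0,0,-20,9.4],[12.5,40,0,0,0,-23,9.4],[14,45,0,0,0,-25.1,9.4],[15.5,50,0,0,0,-25.1,9.4]]}'
python3 -m handwheel '{"motion":[[1.5,5,0,0,0,0,9.4],[3,10,0,0,0,0,9.4],[5,15,0,0,0,0,9.4],[6.5,20,0,0,0,0,9.4],[8,25,0,0,0,0,9.4],[9.0,29,0,0,0,0,9.4],[9.0,30.5,0,0,0,0,9.4],[9.0,30.5,0,0,0,0,9.4],[9.0,30.5,0,0,0,0,9.4]]}'
cat >> h.py <<'E'
def fish(p,P):
    "project world points to wrist pixels (r,c)"
    K=np.array(p['intrinsics']);T=np.linalg.inv(np.array(p['world_from_camera']))
    q=(np.atleast_2d(P)@T[:3,:3].T+T[:3,3])*[1,-1,-1]
    rh=np.hypot(q[:,0],q[:,1]);th=np.arctan2(rh,q[:,2])
    return np.c_[K[1,2]+K[1,1]*th*q[:,1]/rh,K[0,2]+K[0,0]*th*q[:,0]/rh]
def wray(p,r,c,z):
    K=np.array(p['intrinsics']);T=np.array(p['world_from_camera'])
    x=(c-K[0,2])/K[0,0];y=(r-K[1,2])/K[1,1];th=np.hypot(x,y)
    d=np.array([np.sin(th)*x/th,-np.sin(th)*y/th,-np.cos(th)]);D=T[:3,:3]@d;o=T[:3,3]
    return o+D*(z-o[2])/D[2]
E
python3 - <<'E'
from h import *
o=sensors.observe();print(o['tcp_pos'],o['tcp_rot'],o['joints'])
w=optics.camera('wrist');save('w1.png',w['img'],1.5)
print(np.array(w['world_from_camera']).round(3))
print(fish(w,[[492.7,284.4,104],[494,283.4,40],[396,254,99]]).round())
for th in ['pin','park_block']:
    for d in optics.cut_out(th,w):
        r,c=d['centre'];print(th,round(d['score'],2),d['centre'],wray(w,r,c,104 if th=='pin' else 40).round(1))
E
```

```text
clock: 2.25
tcp_pos: [399.2, -19.2, 187.2]
tcp_rot: [0.0, 1.0, -0.0, 0.001]
ft_force: [0.6, 0.4, -1.1]
grip_width: 93.7
grasp_force: 0.0
clock: 3.38
tcp_pos: [488.5, 283.0, 186.7]
tcp_rot: [0.0, 1.0, -0.001, -0.0]
ft_force: [0.8, -0.1, 1.0]
grip_width: 94.1
grasp_force: 0.0
[488.49406314 282.95362797 186.70708863] [ 3.92520648e-04  9.99999695e-01 -6.51499713e-04 -1.77018313e-04] [ 3.72107250e-01  1.85087112e-01  1.56710817e+00 -6.12170732e-04
  1.39001303e+00  1.94431683e+00]
[[-2.00000e-03  9.64000e-01  2.66000e-01  5.66639e+02]
 [-1.00000e+00 -2.00000e-03  1.00000e-03  2.83845e+02]
 [ 1.00000e-03 -2.66000e-01  9.64000e-01  3.84346e+02]
 [ 0.00000e+00  0.00000e+00  0.00000e+00  1.00000e+00]]
[[185. 256.]
 [170. 257.]
 [268. 284.]]
pin 0.73 [251.6, 282.2] [419.7 257.1 104. ]
pin 0.69 [174.1, 257.3] [503.5 283.4 104. ]
pin 0.6 [126.8, 478.2] [562.2  28.7 104. ]
park_block 0.97 [160.3, 253.1] [505.7 288.2  40. ]
park_block 0.67 [96.3, 325.0] [582.2 204.5  40. ]
```

View pics/w1.png

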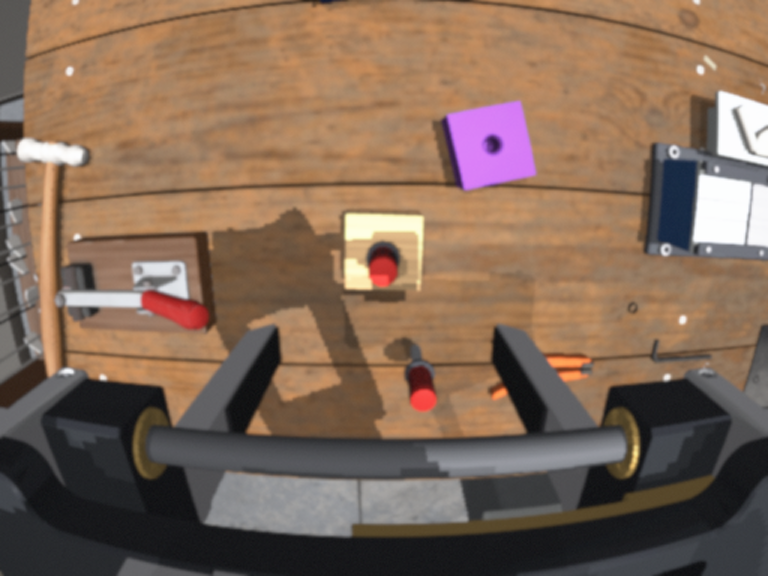

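The wrist view has the pin head's top at about (185, 255) and the block's centre at about (168, 256). These agree with the projected positions to within 1–2 px. The other pin is at about (262, 281), clear of the fingers. I'm descending to grip.

```bash
python3 -m handwheel '{"motion":[[0.45,0,-3,0,0,0,9.4],[0.45,0,-7,0,0,0,5],[0.45,0,-9.5,0,0,0,4],[0.45,0,-10.3,0,0,0,4],[0.45,0,-10.3,0,0,0,3],[0.45,0,-10.3,0,0,0,3]]}'
python3 - <<'E'
from h import *
w=optics.camera('wrist');save('w2.png',w['img'][100:300,130:380],3)
E
```

```text
clock: 4.28
tcp_pos: [494.6, 284.5, 85.4]
tcp_rot: [-0.001, 1.0, -0.0, 0.001]
ft_force: [0.5, -0.9, 0.5]
grip_width: 47.4
grasp_force: 0.0
```

View pics/w2.png

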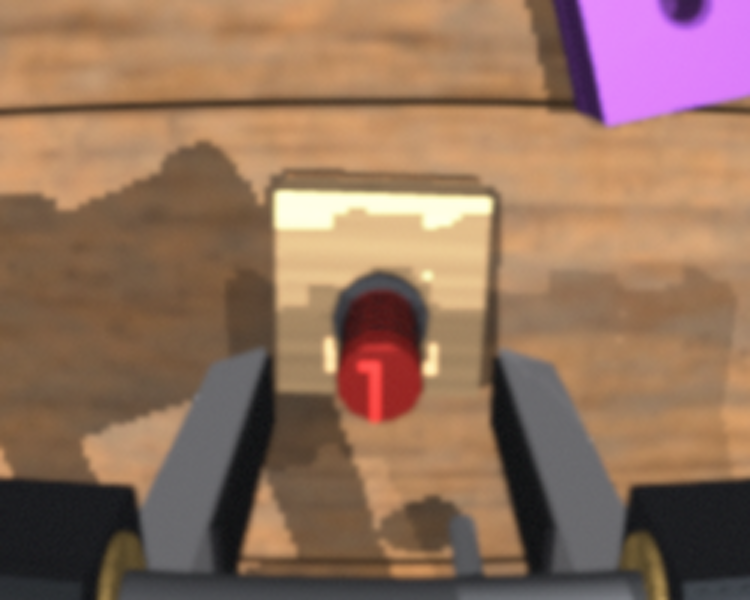

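The close view shows the red head midway between the pads, with its top centre at about (228, 257) in the full image. I'll work out the x offset from that.

Run:
```python
from h import *
w=optics.camera('wrist');o=sensors.observe();print(o['tcp_pos'])
hsv=cv2.cvtColor(w['img'],cv2.COLOR_RGB2HSV);H,S,V=[hsv[...,i] for i in range(3)]
m=((H<6)|(H>174))&(S>150);m[:190]=0;m[260:]=0;m[:,:230]=0;m[:,290:]=0
P=np.argwhere(m);print(P.min(0),P.max(0))
lo=P[:,0].max()+.5
print('near edge',wray(w,lo,257,104).round(1),'centre',wray(w,227.7,257,104).round(1))
# block front top edge (crop rows): back edge crop y190 , cols 272..493 
print('block back edge',wray(w,100+190/3,130+272/3,40).round(1),wray(w,100+190/3,130+493/3,40).round(1))
print('collar far edge',wray(w,100+272/3,257,62).round(1))
print(w['z_map'][227,257], w['z_map'][225:231,255:260].mean())
```

```text
[494.43360943 284.62425381  85.32810757]
[198 243] [239 270]
near edge [488.  285.4 104. ] centre [496.6 285.4 104. ]
block back edge [527.4 315.8  40. ] [527.4 254.3  40. ]
collar far edge [509.9 285.4  62. ]
193.40543 193.02536
```

```bash
python3 -m handwheel '{"motion":[[0.15,0,-0.1,0,0,0,3],[0.15,0,-0.1,0,0,0,1.5],[0.15,0,-0.1,0,0,0,1.5],[0.15,0,-0.1,0,0,0,1.5],[0.15,0,-0.1,0,0,0,1.5]]}'
python3 -m handwheel '{"motion":[[0,0,1,0,0,0,1.5],[0,0,3,0,0,0,1.5],[0,0,6,0,0,0,1.5],[0,0,8,0,0,0,1.5],[0,0,8,0,0,0,1.5]]}'
python3 - <<'E'
from h import *
w=optics.camera('wrist');s=optics.camera('scene')
a=cv2.resize(w['img'][150:300,190:340],(400,400),interpolation=3);r,c=[int(v) for v in (230,194)]
b=cv2.resize(s['img'][160:260,150:250],(400,400),interpolation=3);save('lift.png',np.hstack([a,b]))
print(sensors.observe()['tcp_pos'])
E
```

```text
clock: 5.0
tcp_pos: [494.9, 284.3, 82.9]
tcp_rot: [-0.0, 1.0, -0.0, 0.0]
ft_force: [-0.2, 0.7, 1.2]
grip_width: 17.6
grasp_force: 30.0
clock: 5.62
tcp_pos: [496.2, 284.8, 165.1]
tcp_rot: [-0.001, 1.0, -0.0, 0.002]
ft_force: [-0.5, 0.1, -2.1]
grip_width: 17.4
grasp_force: 30.0
[494.2261435  284.01965054 162.16758908]
```

View pics/lift.png

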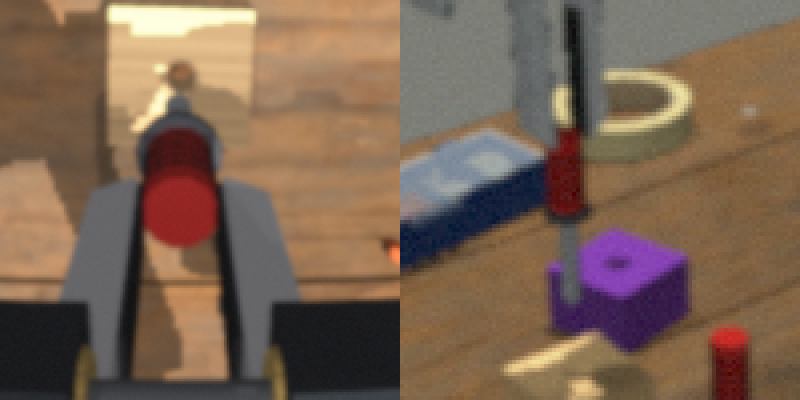

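The lift worked: the pin hangs between the pads, roughly upright, with its tip at crop (178, 97) on the left. I'll check its tilt and offset in the tool numerically.

```bash
cat > meas.py <<'E'
from h import *
def red(w):
    hsv=cv2.cvtColor(w['img'],cv2.COLOR_RGB2HSV);H,S,V=[hsv[...,i] for i in range(3)]
    m=((H<6)|(H>174))&(S>130);m[:180]=0;m[262:]=0;m[:,225:][:,65:]=0;m[:,:225]=0
    return np.argwhere(m)
E
python3 - <<'E'
from meas import *
for i in range(2):
    w=optics.camera('wrist');o=sensors.observe();t=o['tcp_pos'];print('tcp',t.round(1),o['ft_force'].round(1))
    P=red(w);print(P.min(0),P.max(0))
    tip=t[2]-79
    Q=lambda r,c,z:(wray(w,r,c,z)-t).round(1)
    k=.375
    print('head near edge',Q(P[:,0].max()+.5,257,tip+99),'head centre y',Q(227,(P[:,1].min()+P[:,1].max())/2,tip+99))
    print('collar far',Q(150+108*k,190+180*k,tip+57),'tip far',Q(150+95*k,190+178*k,tip+2),'finger far edge L/R',Q(150+182*k,190+118*k,t[2]-17),Q(150+182*k,190+245*k,t[2]-17))
C=np.array(w['world_from_camera']);print(C[:3,3]-t)
E
```

```text
tcp [493.8 283.9 161.5] [-0.3 -0.8 -1.8]
[199 243] [242 271]
head near edge [-7.9  1.  20. ] head centre y [ 3.3  1.  20. ]
collar far [ 16.    0.6 -22. ] tip far [  5.2   1.2 -77. ] finger far edge L/R [ -5.   18.7 -17. ] [ -5.  -18.3 -17. ]
tcp [493.6 283.8 161.2] [ 0.5  0.1 -1.7]
[199 243] [242 271]
head near edge [-8.   0.9 20. ] head centre y [ 3.2  0.9 20. ]
collar far [ 15.8   0.5 -22. ] tip far [  5.   1. -77.] finger far edge L/R [ -5.1  18.5 -17. ] [ -5.2 -18.4 -17. ]
[ 78.67325417   1.0237243  197.81544299]
```

The pin is upright to within about 0.02 rad. Next I'm carrying it over the bush.

```bash
python3 -m handwheel '{"motion":[[0.2,-2,2,0,0,0,1.5],[0.8,-7,3.5,0,0,0,1.5],[1.4,-12.5,3.5,0,0,0,1.5],[2,-18,3.5,0,0,0,1.5],[2.7,-23.5,3.5,0,0,0,1.5],[3.3,-29,3.5,0,0,0,1.5],[3.9,-34.5,3.5,0,0,0,1.5],[4.4,-39,3.5,0,0,0,1.5],[4.7,-41.5,3.5,0,0,0,1.5],[4.7,-42.1,3.5,0,0,0,1.5]]}'
python3 -m handwheel '{"motion":[[0,0,0,0,0,0,1.5],[0,0,0,0,0,0,1.5],[0,0,0,0,0,0,1.5]]}'
python3 - <<'E'
from meas import *
w=optics.camera('wrist');s=optics.camera('scene');t=sensors.observe()['tcp_pos'];print(t)
a=cv2.resize(w['img'][100:300,160:360],(600,600),interpolation=3);save('bush.png',a)
r=fish(w,[t+[0,0,-79],[542,-136,88]]);print(r)
for p,n in ((w,'w'),(optics.camera('top'),'t')):
  for d in optics.cut_out('bush',p):print(n,d['score'],d['centre'])
E
```

```text
clock: 7.08
tcp_pos: [541.4, -139.4, 198.5]
tcp_rot: [0.0, 1.0, -0.002, 0.0]
ft_force: [-0.8, -1.0, -0.9]
grip_width: 17.4
grasp_force: 30.0
clock: 7.45
tcp_pos: [541.7, -135.7, 197.9]
tcp_rot: [-0.0, 1.0, 0.001, -0.0]
ft_force: [0.4, 0.2, -1.9]
grip_width: 17.6
grasp_force: 30.0
[ 541.78146438 -135.91061536  197.82589874]
[[190.04821115 258.08322988]
 [182.00991189 258.06237186]]
w 0.63 [173.7, 257.7]
t 0.97 [202.6, 324.3]
```

View pics/bush.png

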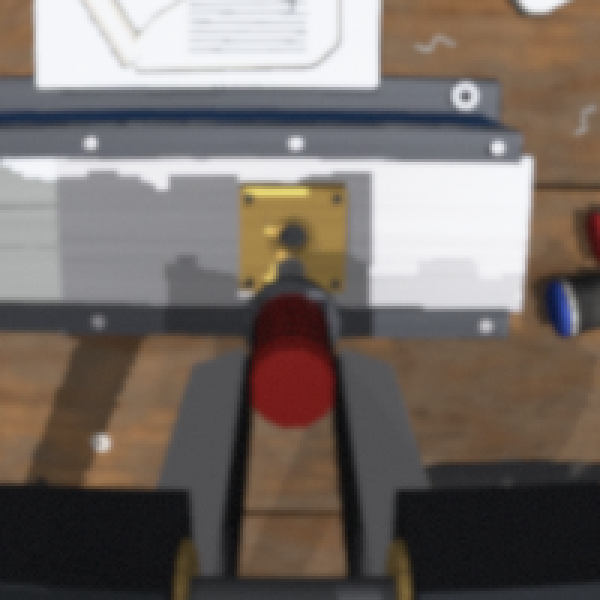

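The view has the brass flange's centre at crop (293, 238), i.e. full image (179, 258), and the pin tip at about crop (290, 267). The tip needs to go about +2 mm in x and −1 mm in y. I'm descending gently.

```bash
python3 -m handwheel '{"motion":[[0.2,-0.1,-1,0,0,0,1.5],[0.2,-0.1,-2.3,0,0,0,1.5],[0.2,-0.1,-2.8,0,0,0,1.5],[0.2,-0.1,-3.1,0,0,0,1.5],[0.2,-0.1,-3.1,0,0,0,1.5]]}'
python3 -m handwheel '{"motion":[[0,0,-0.2,0,0,0,1.5],[0,0,-0.4,0,0,0,1.5],[0,0,-0.4,0,0,0,1.5]]}'
```

```text
clock: 8.32
tcp_pos: [543.7, -137.8, 166.5]
tcp_rot: [-0.0, 1.0, -0.0, -0.0]
ft_force: [-0.4, -0.5, -1.9]
grip_width: 17.0
grasp_force: 30.0
clock: 8.7
tcp_pos: [543.7, -137.6, 162.7]
tcp_rot: [-0.0, 1.0, -0.0, -0.0]
ft_force: [-0.1, 0.3, -1.0]
grip_width: 17.3
grasp_force: 30.0
```

```bash
python3 -m handwheel '{"motion":[[0,0,-0.2,0,0,0,1.5],[0,0,-0.4,0,0,0,1.5],[0,0,-0.4,0,0,0,1.5]]}'
python3 - <<'E'
from h import *
w=optics.camera('wrist');o=sensors.observe();print(o['tcp_pos'],o['ft_force'],o['ft_torque'])
save('in.png',w['img'][100:260,180:340],3)
E
```

```text
clock: 9.07
tcp_pos: [543.5, -137.7, 158.4]
tcp_rot: [-0.0, 1.0, -0.0, -0.0]
ft_force: [0.0, -0.5, -2.3]
grip_width: 17.9
grasp_force: 30.0
[ 543.60968208 -137.71460885  158.5196635 ] [ 0.63630424  0.76968536 -1.49665917] [ 0.16084421  0.04692268 -0.02767136]
```

View pics/in.png

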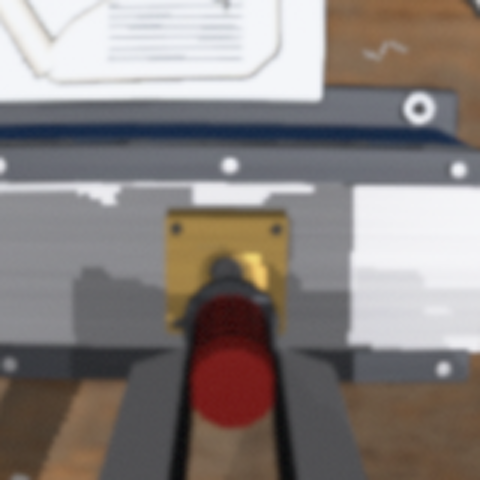

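The shank is entering the bore, centred on the flange (crop (226, 270)), and there is no contact force. Going on down to the bar.

```bash
python3 -m handwheel '{"motion":[[0,0,-0.4,0,0,0,1.5],[0,0,-0.8,0,0,0,1.5],[0,0,-1.2,0,0,0,1.5],[0,0,-1.4,0,0,0,1.5],[0,0,-1.4,0,0,0,1.5]]}'
python3 -m handwheel '{"motion":[[0,0,-0.2,0,0,0,1.5],[0,0,-0.4,0,0,0,1.5],[0,0,-0.6,0,0,0,1.5],[0,0,-0.7,0,0,0,1.5],[0,0,-0.7,0,0,0,1.5]]}'
```

```text
clock: 9.75
tcp_pos: [543.5, -137.7, 144.4]
tcp_rot: [-0.0, 1.0, -0.0, -0.0]
ft_force: [-0.4, 0.4, -1.5]
grip_width: 17.5
grasp_force: 30.0
clock: 10.38
tcp_pos: [543.6, -137.7, 137.5]
tcp_rot: [-0.0, 1.0, -0.0, -0.0]
ft_force: [0.2, 0.6, -1.8]
grip_width: 17.3
grasp_force: 30.0
```

```bash
python3 -m handwheel '{"motion":[[0,0,-0.2,0,0,0,1.5],[0,0,-0.4,0,0,0,1.5],[0,0,-0.5,0,0,0,1.5],[0,0,-0.5,0,0,0,1.5]]}'
python3 -c "
from h import *
o=sensors.observe();print(o['tcp_pos'],o['ft_force'])"
```

```text
clock: 10.88
tcp_pos: [544.1, -137.8, 133.1]
tcp_rot: [0.0, 1.0, -0.0, 0.0]
ft_force: [-0.1, 0.9, 1.8]
grip_width: 17.4
grasp_force: 30.0
[ 544.06992833 -137.84982001  133.11668999] [-0.05448008  0.90722886  1.80428608]
```

Contact: the net upward force is about 3.5 N. Next I'm pressing 1.5 mm more and starting the sweep; the hole is at least 15 mm away.

```bash
python3 -m handwheel '{"motion":[[0,0,-0.15,0,0,0,1.5],[0,0.2,-0.15,0,0,0,1.5],[0,0.4,-0.15,0,0,0,1.5],[0,0.6,-0.15,0,0,0,1.5],[0,0.8,-0.15,0,0,0,1.5],[0,1.0,-0.15,0,0,0,1.5],[0,1.0,-0.15,0,0,0,1.5]]}'
python3 -c "
from h import *
o=sensors.observe();print(o['tcp_pos'],o['ft_force'])"
```

```text
clock: 11.75
tcp_pos: [543.9, -127.9, 131.5]
tcp_rot: [0.0, 1.0, -0.0, 0.0]
ft_force: [0.0, -2.2, 3.0]
grip_width: 17.6
grasp_force: 30.3
[ 543.89871328 -127.91644151  131.45180506] [ 0.01748525 -2.16893817  3.03723476]
```

```bash
python3 -m handwheel '{"motion":[[0,0.2,0,0,0,0,1.5],[0,0.4,0,0,0,0,1.5],[0,0.4,0,0,0,0,1.5]]}'
```

```text
clock: 12.12
tcp_pos: [543.7, -123.5, 131.2]
tcp_rot: [-0.0, 1.0, -0.0, -0.0]
ft_force: [-0.6, -3.1, 3.3]
grip_width: 17.8
grasp_force: 30.3
```

```bash
python3 -m handwheel '{"motion":[[0,0.2,0,0,0,0,1.5],[0,0.3,0,0,0,0,1.5],[0,0.3,0,0,0,0,1.5]]}'
```

```text
clock: 12.5
tcp_pos: [543.7, -120.6, 131.2]
tcp_rot: [-0.0, 1.0, -0.0, -0.0]
ft_force: [0.5, -3.5, 3.5]
grip_width: 17.5
grasp_force: 30.3
```

```bash
python3 -m handwheel '{"motion":[[0,0.2,0,0,0,0,1.5],[0,0.4,0,0,0,0,1.5],[0,0.4,0,0,0,0,1.5]]}'
```

```text
clock: 12.88
tcp_pos: [543.7, -116.5, 131.2]
tcp_rot: [-0.0, 1.0, -0.0, -0.0]
ft_force: [0.4, -2.2, 2.2]
grip_width: 17.3
grasp_force: 30.3
```

```bash
python3 -m handwheel '{"motion":[[0,0.2,0,0,0,0,1.5],[0,0.3,0,0,0,0,1.5],[0,0.3,0,0,0,0,1.5]]}'
```

```text
clock: 13.25
tcp_pos: [543.7, -113.6, 131.2]
tcp_rot: [-0.0, 1.0, -0.0, -0.0]
ft_force: [-0.4, -3.8, 2.8]
grip_width: 17.5
grasp_force: 30.3
```

```bash
python3 -m handwheel '{"motion":[[0,0.2,0,0,0,0,1.5],[0,0.4,0,0,0,0,1.5],[0,0.4,0,0,0,0,1.5]]}'
```

```text
clock: 13.62
tcp_pos: [543.7, -109.4, 131.2]
tcp_rot: [-0.0, 1.0, -0.0, -0.0]
ft_force: [0.8, -2.5, 3.2]
grip_width: 17.3
grasp_force: 30.3
```

```bash
python3 -m handwheel '{"motion":[[0,0.2,0,0,0,0,1.5],[0,0.4,0,0,0,0,1.5],[0,0.4,0,0,0,0,1.5]]}'
```

```text
clock: 14.0
tcp_pos: [543.7, -105.4, 131.2]
tcp_rot: [-0.0, 1.0, -0.0, -0.0]
ft_force: [-0.7, -2.2, 2.6]
grip_width: 17.6
grasp_force: 30.3
```

```bash
python3 -m handwheel '{"motion":[[0,0.2,0,0,0,0,1.5],[0,0.4,0,0,0,0,1.5],[0,0.4,0,0,0,0,1.5]]}'
```

```text
clock: 14.38
tcp_pos: [543.7, -101.4, 131.2]
tcp_rot: [-0.0, 1.0, -0.0, -0.0]
ft_force: [0.2, -2.6, 2.0]
grip_width: 17.1
grasp_force: 30.3
```

```bash
python3 -m handwheel '{"motion":[[0,0.2,0,0,0,0,1.5],[0,0.4,0,0,0,0,1.5],[0,0.4,0,0,0,0,1.5]]}'
```

```text
clock: 14.75
tcp_pos: [543.7, -97.5, 131.2]
tcp_rot: [-0.0, 1.0, -0.0, -0.0]
ft_force: [-0.2, -3.1, 2.4]
grip_width: 17.7
grasp_force: 30.3
```

```bash
python3 -m handwheel '{"motion":[[0,0.2,0,0,0,0,1.5],[0,0.4,0,0,0,0,1.5],[0,0.4,0,0,0,0,1.5]]}'
```

```text
clock: 15.12
tcp_pos: [543.7, -93.5, 131.2]
tcp_rot: [-0.0, 1.0, -0.0, -0.0]
ft_force: [-0.2, -2.6, 2.0]
grip_width: 17.7
grasp_force: 30.3
```

```bash
python3 -m handwheel '{"motion":[[0,0.2,0,0,0,0,1.5],[0,0.4,0,0,0,0,1.5],[0,0.4,0,0,0,0,1.5]]}'
```

```text
clock: 15.5
tcp_pos: [543.7, -89.5, 131.2]
tcp_rot: [-0.0, 1.0, -0.0, -0.0]
ft_force: [0.0, -2.8, 2.7]
grip_width: 17.5
grasp_force: 30.3
```

```bash
python3 -m handwheel '{"motion":[[0,0.2,0,0,0,0,1.5],[0,0.4,0,0,0,0,1.5],[0,0.4,0,0,0,0,1.5]]}'
```

```text
clock: 15.88
tcp_pos: [543.7, -85.4, 131.2]
tcp_rot: [-0.0, 1.0, -0.0, -0.0]
ft_force: [0.2, -3.9, 2.4]
grip_width: 17.5
grasp_force: 30.3
```

```bash
python3 -m handwheel '{"motion":[[0,0.2,0,0,0,0,1.5],[0,0.4,0,0,0,0,1.5],[0,0.4,0,0,0,0,1.5]]}'
```

```text
clock: 16.25
tcp_pos: [542.9, -80.6, 130.3]
tcp_rot: [-0.001, 1.0, -0.0, -0.001]
ft_force: [-0.8, -1.8, -0.5]
grip_width: 17.3
grasp_force: 30.0
```

Fz has dropped, so the pin is catching. I'm creeping on 1 mm.

```bash
python3 -m handwheel '{"motion":[[0,0.05,0,0,0,0,1.5],[0,0.1,0,0,0,0,1.5],[0,0.1,0,0,0,0,1.5]]}'
```

```text
clock: 16.62
tcp_pos: [543.2, -80.4, 130.6]
tcp_rot: [-0.0, 1.0, -0.0, -0.001]
ft_force: [1.4, -0.8, -2.2]
grip_width: 17.7
grasp_force: 30.0
```

```bash
python3 -m handwheel '{"motion":[[0,0,-0.2,0,0,0,1.5],[0,0,-0.4,0,0,0,1.5],[0,0,-0.4,0,0,0,1.5]]}'
```

```text
clock: 17.0
tcp_pos: [543.5, -80.6, 126.9]
tcp_rot: [-0.0, 1.0, -0.0, -0.0]
ft_force: [-0.1, -0.4, -1.4]
grip_width: 16.9
grasp_force: 30.0
```

```bash
python3 -m handwheel '{"motion":[[0,0,-0.3,0,0,0,1.5],[0,0,-0.6,0,0,0,1.5],[0,0,-0.8,0,0,0,1.5],[0,0,-0.9,0,0,0,1.5],[0,0,-0.9,0,0,0,1.5]]}'
```

```text
clock: 17.62
tcp_pos: [543.7, -80.8, 118.1]
tcp_rot: [-0.0, 1.0, -0.0, -0.0]
ft_force: [0.7, -0.7, -3.0]
grip_width: 17.5
grasp_force: 30.0
```

```bash
python3 -m handwheel '{"motion":[[0,0,-0.1,0,0,0,1.5],[0,0,-0.2,0,0,0,1.5],[0,0,-0.2,0,0,0,1.5]]}'
```

```text
clock: 18.0
tcp_pos: [543.7, -80.8, 116.2]
tcp_rot: [0.0, 1.0, -0.0, -0.0]
ft_force: [-0.2, -1.2, -1.2]
grip_width: 17.6
grasp_force: 30.0
```

```bash
python3 -m handwheel '{"motion":[[0,0,-0.05,0,0,0,1.5],[0,0,-0.1,0,0,0,1.5],[0,0,-0.1,0,0,0,1.5]]}'
```

```text
clock: 18.38
tcp_pos: [543.7, -80.8, 115.2]
tcp_rot: [-0.0, 1.0, -0.0, -0.0]
ft_force: [0.7, -0.3, -2.3]
grip_width: 17.5
grasp_force: 30.0
```

```bash
python3 -m handwheel '{"motion":[[0,0,-0.05,0,0,0,1.5],[0,0,-0.1,0,0,0,1.5],[0,0,-0.1,0,0,0,1.5]]}'
```

```text
clock: 18.75
tcp_pos: [543.7, -80.8, 114.2]
tcp_rot: [-0.0, 1.0, -0.0, -0.0]
ft_force: [0.3, -0.6, -1.0]
grip_width: 17.6
grasp_force: 30.0
```

```bash
python3 -m handwheel '{"motion":[[0,0,-0.05,0,0,0,1.5],[0,0,-0.1,0,0,0,1.5],[0,0,-0.1,0,0,0,1.5]]}'
```

```text
clock: 19.12
tcp_pos: [544.0, -80.8, 113.9]
tcp_rot: [0.0, 1.0, -0.0, 0.0]
ft_force: [-1.3, -1.2, 4.2]
grip_width: 17.5
grasp_force: 30.0
```

Fz is +4 N at z = 114, so the collar is on the bush. I'm releasing and rising.

```bash
python3 -m handwheel '{"motion":[[0,0,0.05,0,0,0,1.5],[0,0,0.05,0,0,0,4],[0,0,0.05,0,0,0,5],[0,0,0.05,0,0,0,5],[0,0,2,0,0,0,5],[0,0,5,0,0,0,5],[0,0,9,0,0,0,6],[0,0,11,0,0,0,6],[0,0,11,0,0,0,6]]}'
python3 - <<'E'
from meas import *
w=optics.camera('wrist');s=optics.camera('scene')
a=cv2.resize(w['img'][100:300,160:360],(400,400),interpolation=3);b=cv2.resize(s['img'][130:230,250:350],(400,400),interpolation=3)
save('end.png',np.hstack([a,b]))
p=optics.camera('top');W=cloud(p)
for q in (p,s):
  W=cloud(q);X=W[(abs(W[...,0]-543)<25)&(abs(W[...,1]+81)<30)&(W[...,2]>100)&(W[...,2]<150)];print(len(X),X.mean(0),np.percentile(X[:,2],[10,50,90,98]))
print(sensors.observe()['ft_force'])
E
```

```text
clock: 20.25
tcp_pos: [545.2, -81.1, 225.3]
tcp_rot: [0.001, 1.0, -0.0, 0.002]
ft_force: [-0.3, 0.2, -0.5]
grip_width: 60.0
grasp_force: 0.0
35 [537.89374664 -78.27460244 127.48317714] [110.49344295 132.89903229 135.51440111 137.44877216]
106 [537.90357402 -76.19565351 119.43062014] [105.16705772 119.24316344 132.78083262 134.46686817]
[0.35583044 0.25139819 0.31665557]
```

View pics/end.png

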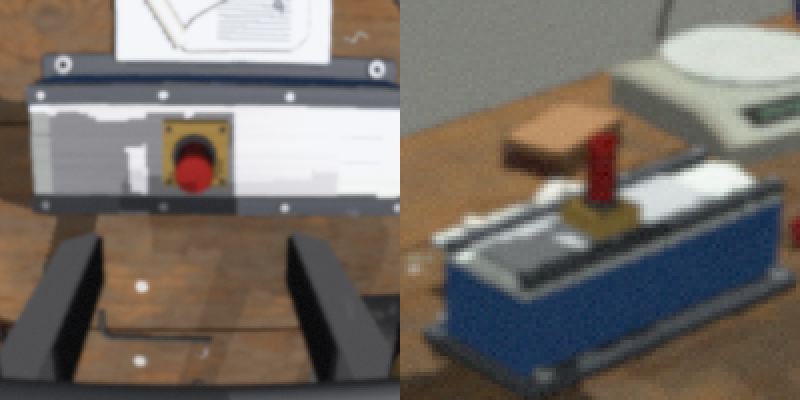

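The pin stands upright with its collar on the bush (right panel (600, 200)). Its head top is at about 135 mm, as expected when home, and the gripper is clear. Handing in.

```bash
python3 -c "
from bench import robot
print(robot.finish_job())"
```

```text
the job is handed in; nothing more can be done
None
```

The pin caught in the bar's hole and is fully home with its collar on the bush, let go and upright, and the job is handed in; no verdict came back.

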